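# Click the incense box lid shut all round

### The arm

A 6-joint arm with a two-finger parallel gripper is mounted at the origin on the work surface. World frame = base frame: x ahead of the robot, y to its left, z up, the work surface at z = 0. Lengths are in mm, angles in rad, forces in N, time in s.
With the tool pointing down it reaches from about 325 to 900 mm from the base axis. Payload 6.1 kg.
Tool frame: the origin (TCP) lies on the mounting face of the last link; the fingertips stand 173 mm ahead of it and the grasp point (between the pads) lies 155 mm ahead of it; z points along the fingers, y is the line along which they close (so a half turn about z gives the same grasp; the last joint's range is limited). The gripper opens to 85 mm and grips with 20 to 120 N. Pads are 22 mm wide; open, the fingers measure 114 mm over their backs; the gripper's body (76 mm by 85 mm) begins 54 mm behind the grasp point. The pads swing forward as they close: fully open they stand 13 mm farther back than shut.
Start: joints at [1.166, 0.22, 1.526, -0, 1.395, -0.126], TCP at [172, 600.86, 404.7] pointing down, gripper open.
Joint ranges: [-2.98, 2.98], [-0.91, 2.08], [0.09, 2.57], [-1.24, 4.39], [0.2, 2.65], [-2.68, 2.68]. Speed limits (rad/s): [2.57, 2.57, 3.01, 3.14, 3.14, 3.14].

### API

Orientations are given as a rotation vector (axis times angle).
In Python, from cell import manip, get_image, get_calibration gives the robot as it stands.
- The arm moves only by the tool arm_command, never from a script. Its argument "rows" is a list of rows, each an object with "gripper": the closure, from 0 (fully open) to 1 (shut); "translation": the shift along the tool's x, y, z in units of 200 mm (1.0 is 200 mm), a list of three; "twist": the turn about the tool's z in units of pi rad (1.0 is pi rad). In form: [{"gripper": gripper, "translation": [tx, ty, tz], "twist": twist}, ...]. A call has 1 to 5 rows; each row is the pose to reach, as a shift and turn from the pose commanded when the call began, along the tool's axes at that moment, turning the shorter way round; what a row does not reach only later rows make up. A row lasts 1/8 s, in which the tool goes at most 62.5 mm and 10.7 degrees, less where a joint would pass 70% of its speed; a pose out of reach is approached as far as the arm can. A call with a number of a shift or a turn outside -1 to 1 is refused whole. A call with a gripper value outside its range is refused whole. The fingers move at their own pace and stop on an object; "force" is the grip in N (left out, the last holds). Time passes only in rows, so rows that repeat a pose let the fingers close. It gives the time, the measured TCP pose, the force, the opening and the grip force at its end, in the units of the state.
- manip.state(): the state, without advancing time (a new reading comes with each control period).
- get_image(name): name is "side" or "top" or "wrist"; returns the picture (400x640x3 uint8, red, green, blue); there is no depth.
- get_calibration(name): a dict with "K" (3x3 intrinsics, pixels), "origin" and "rotation" of the camera in the world. Camera axes: x right, y down, z forward; pixel columns grow to the right and rows downward; lengths in mm; the calibration is good to about 2 mm. The wrist camera is an equidistant fisheye: a pixel r from the principal point sees the ray r / f radians off the axis. A picture is of the moment at which its call begins: read the wrist's pose just before it. get_calibration takes no time and is no camera call; for the wrist camera it gives the pose at the moment of the call.
- manip.sign_off(): hands the job in; it is judged then, once.
The state is a dict: "clock": time; "joints": joint angles; "qd": joint speeds; "effort": joint torques, N m; "tcp_pos": TCP position; "ee_rot": TCP orientation; "wrist_force": force on the tool from outside, world axes, zero at the start; "torque": the same for the moment, N m; "gripper_width": opening from 0.0 (shut) to 1.0 (fully open); "grip_force": force on a finger pad.
Only numpy, scipy, OpenCV 4.12 (cv2) and the standard library are available. Lean on these libraries where they do the work, as an engineer would, in place of code of your own. Each camera call takes 0.05 s, during which the arm holds its last target. There are 200 camera calls.

### The job

The lid of the red incense box is only half shut: some of its six rim sections still stand up. Press down around the rim, section by section, with a fingertip until all six have clicked shut level with the lid's middle; the box stays standing where it is and is never lifted, tipped or pushed away, and the other things are left alone.

Things in the scene. Friction and masses are not known exactly. Their poses are not given: they have to be found in the camera images.
- incense_box: hexagonal red incense box with a gold foot band and an tan-ivory lid, loose on the black shelf (0.9 kg), 150 mm across the flats, 78 mm high to the top of the shut lid. Origin: centre of its underside, z up. The lid is a fixed hexagonal middle panel (reaching 39 mm from the axis, with a brass bud knob 24 mm wide rising to 101 mm) ringed by six tan-ivory rim sections, section k centred in the direction (k-1)*60 degrees from the box's +x axis, counter-clockwise seen from above
- press1 (a point): the place to press on lid rim section 1: on its upper face beside the gold line, 66 mm out from the box's axis when shut, 11 mm inside the outer edge; moves with the section. It lies 77.5 mm above the shelf when the section is shut, about 84 mm when raised
- seg1 (a joint): hinge of lid rim section 1, a 36 mm deep plate hinged 40 mm from the box's axis. 0 = sprung up, sloping up outward, outer edge 9.5 mm higher than shut, orange seal showing under it; 0.26 rad = clicked shut, level, seal hidden. Over-centre snap: resists with about 6 N at the press place, less further down, past 0.13 rad snaps shut and stays; let go before that it springs up again
- press2 (a point): the place to press on lid rim section 2: on its upper face beside the gold line, 66 mm out from the box's axis when shut, 11 mm inside the outer edge; moves with the section. It lies 77.5 mm above the shelf when the section is shut, about 84 mm when raised
- seg2 (a joint): hinge of lid rim section 2, a 36 mm deep plate hinged 40 mm from the box's axis. 0 = sprung up, sloping up outward, outer edge 9.5 mm higher than shut, orange seal showing under it; 0.26 rad = clicked shut, level, seal hidden. Over-centre snap: resists with about 6 N at the press place, less further down, past 0.13 rad snaps shut and stays; let go before that it springs up again
- press3 (a point): the place to press on lid rim section 3: on its upper face beside the gold line, 66 mm out from the box's axis when shut, 11 mm inside the outer edge; moves with the section. It lies 77.5 mm above the shelf when the section is shut, about 84 mm when raised
- seg3 (a joint): hinge of lid rim section 3, a 36 mm deep plate hinged 40 mm from the box's axis. 0 = sprung up, sloping up outward, outer edge 9.5 mm higher than shut, orange seal showing under it; 0.26 rad = clicked shut, level, seal hidden. Over-centre snap: resists with about 6 N at the press place, less further down, past 0.13 rad snaps shut and stays; let go before that it springs up again
- press4 (a point): the place to press on lid rim section 4: on its upper face beside the gold line, 66 mm out from the box's axis when shut, 11 mm inside the outer edge; moves with the section. It lies 77.5 mm above the shelf when the section is shut, about 84 mm when raised
- seg4 (a joint): hinge of lid rim section 4, a 36 mm deep plate hinged 40 mm from the box's axis. 0 = sprung up, sloping up outward, outer edge 9.5 mm higher than shut, orange seal showing under it; 0.26 rad = clicked shut, level, seal hidden. Over-centre snap: resists with about 6 N at the press place, less further down, past 0.13 rad snaps shut and stays; let go before that it springs up again
- press5 (a point): the place to press on lid rim section 5: on its upper face beside the gold line, 66 mm out from the box's axis when shut, 11 mm inside the outer edge; moves with the section. It lies 77.5 mm above the shelf when the section is shut, about 84 mm when raised
- seg5 (a joint): hinge of lid rim section 5, a 36 mm deep plate hinged 40 mm from the box's axis. 0 = sprung up, sloping up outward, outer edge 9.5 mm higher than shut, orange seal showing under it; 0.26 rad = clicked shut, level, seal hidden. Over-centre snap: resists with about 6 N at the press place, less further down, past 0.13 rad snaps shut and stays; let go before that it springs up again
- press6 (a point): the place to press on lid rim section 6: on its upper face beside the gold line, 66 mm out from the box's axis when shut, 11 mm inside the outer edge; moves with the section. It lies 77.5 mm above the shelf when the section is shut, about 84 mm when raised
- seg6 (a joint): hinge of lid rim section 6, a 36 mm deep plate hinged 40 mm from the box's axis. 0 = sprung up, sloping up outward, outer edge 9.5 mm higher than shut, orange seal showing under it; 0.26 rad = clicked shut, level, seal hidden. Over-centre snap: resists with about 6 N at the press place, less further down, past 0.13 rad snaps shut and stays; let go before that it springs up again
- bowl: brass singing bowl, 124 mm wide, 65 mm high, loose, a bystander to be left alone. Origin: centre of its underside
- striker: maple striker with a red end, square bar 170 x 18 mm, lying, loose, a bystander to be left alone. Origin: centre of its underside
- holder1: ivory-white porcelain stick holder, 48 mm wide, 50 mm high, loose, a bystander to be left alone. Origin: centre of its underside
- holder2: second porcelain stick holder, as holder1, loose, a bystander to be left alone. Origin: centre of its underside
- holder3: third porcelain stick holder, as holder1, loose, a bystander to be left alone. Origin: centre of its underside
- cap: copper snuffing cap, 46 mm wide, 58 mm high, loose, a bystander to be left alone. Origin: centre of its underside
- stupa: sandstone stupa model, 90 mm square, 115 mm high, loose, a bystander to be left alone. Origin: centre of its underside
Not all that is in view belongs to the job. Leave any purple look-alike of the incense_box alone.

How it is judged (in metres and radians):
At the end, for the whole second after the job is handed in: All six rim sections are shut (hinge beyond 0.225 of 0.26 rad), the box stands upright on the shelf (tilt under 0.05 rad) within 40 mm of where it began and at rest, and no bystander is more than 30 mm from where it began (value of joint each of seg1, seg2, seg3, seg4, seg5, seg6 above 0.225 rad and angle between incense_box's own z axis and vertical below 0.05 rad and height (world z) of incense_box below 0.006 m and distance of incense_box from where it was at the start of the episode below 0.04 m and linear speed of incense_box below 0.01 m/s and distance of each of bowl, striker, holder1, holder2, holder3, cap, stupa from where it was at the start of the episode below 0.03 m); the robot touches nothing.
It fails at once if the box is lifted off the shelf or carried (height (world z) of incense_box above 0.012 m).
It fails at once if the box is tipped (angle between incense_box's own z axis and vertical above 0.12 rad).
It fails at once if the box is pushed away from its place (distance of incense_box from where it was at the start of the episode above 0.04 m).
It fails at once if a bystander is moved, knocked or lifted (distance of any of bowl, striker, holder1, holder2, holder3, cap, stupa from where it was at the start of the episode above 0.03 m).
It also fails if it takes over 40 s, if anything falls off the work surface, if the arm or the gripper's body presses on something with over 40 N, if the wrist force passes 120 N, or if a joint passes its speed limit or range.

## Working session

There is one attempt and no reset: what is moved stays moved. The work goes in short steps, Python scripts to look and compute and a tool call to move; the robot and the scene stay as the last step left them, time stands still between calls to the robot, and variables do not carry over. Pictures are saved under pics/ and viewed, at most 10 in all, crops included, and the job is handed in when it is done.

Besides the shell and the picture viewer there is one more tool, called as name(argument=value, ...), one argument or row to a line, values as JSON. arm_command: Moves the arm, as the interface text tells. Its arguments: {"type":"object","properties":{"rows":{"type":"array","items":{"type":"object","properties":{"gripper":{"type":"number"},"translation":{"type":"array","items":{"type":"number","minimum":-1,"maximum":1}},"twist":{"type":"number","minimum":-1,"maximum":1}}}},"force":{"type":"number"}},"required":["rows"]}

```bash
mkdir -p pics; python3 - <<'E'
from cell import manip,get_image,get_calibration
import cv2,numpy as np
s=manip.state();print(s)
for n in("top","side"):
    im=get_image(n);c=get_calibration(n);print(n,c)
    cv2.imwrite(f"pics/{n}0.png",im[:,:,::-1])
E
```

```text
{'clock': 0.0, 'joints': array([ 1.16592846e+00,  2.21194252e-01,  1.52758710e+00, -3.03771847e-05,
        1.39469356e+00, -1.26113042e-01]), 'qd': array([-8.33545010e-04,  1.29424753e-03,  3.64029324e-05,  1.09453224e-03,
        8.06212997e-04, -3.54654719e-04]), 'effort': array([-2.07904282e-04, -4.96889877e+01, -3.89396775e+01, -2.15645086e-04,
        1.10602906e-02,  6.96449933e-05]), 'tcp_pos': array([171.88511184, 600.62396434, 403.63138203]), 'ee_rot': array([-4.36377653e-01, -3.11066700e+00,  2.86496052e-03]), 'wrist_force': array([-0.64163434, -0.1699999 , -0.18649704]), 'torque': array([0.01109977, 0.0324044 , 0.01348619]), 'grip_force': 0.0, 'gripper_width': 0.9977003877834334}
top {'K': array([[455.13244787,   0.        , 321.28772082],
       [  0.        , 455.13244787, 202.63161088],
       [  0.        ,   0.        ,   1.        ]]), 'origin': array([ 392.29739767,   11.85926818, 1052.82737919]), 'rotation': array([-2.13838076,  2.16004423, -0.14900385])}
side {'K': array([[505.57468584,   0.        , 323.01832441],
       [  0.        , 505.57468584, 199.14729839],
       [  0.        ,   0.        ,   1.        ]]), 'origin': array([484.23353344, 919.74891453, 645.4985815 ]), 'rotation': array([-0.08668679,  2.7231352 , -1.51779461])}
```

View pics/top0.png

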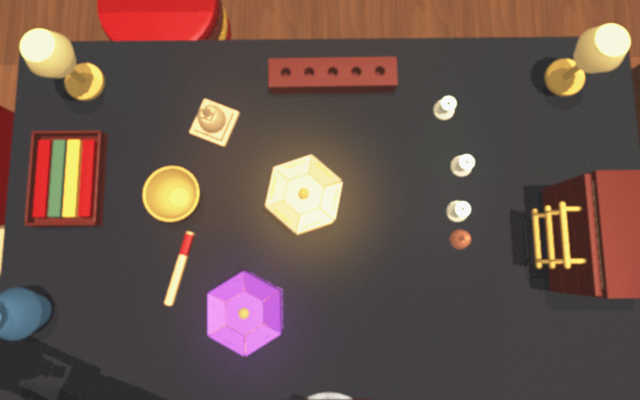

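View pics/side0.png

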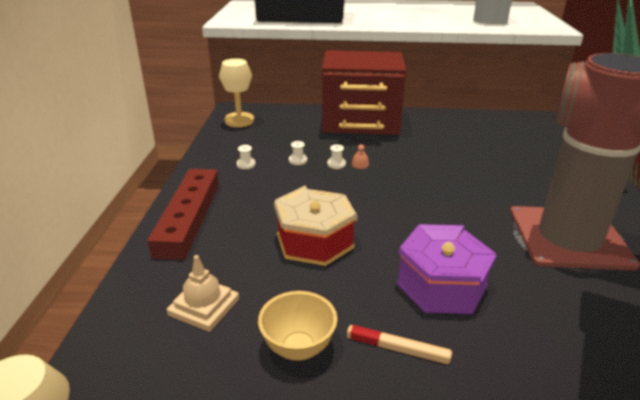

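The candidates are the ivory-lidded box at top (304,194) / side (316,225) and the purple one at top (245,314) / side (447,265). The ivory lid with red walls and a gold foot band fits, and the purple one is the look-alike. I'll confirm that in a crop and measure.

```bash
cat > h.py <<'E'
import cv2,numpy as np
from cell import manip,get_image,get_calibration
from scipy.spatial.transform import Rotation as R
def ray(c,uv):
    d=np.linalg.inv(c["K"])@np.array([uv[0],uv[1],1.]);return R.from_rotvec(c["rotation"]).apply(d)
def plane(c,uv,z):
    d=ray(c,uv);o=c["origin"];return o+d*(z-o[2])/d[2]
def proj(c,p):
    q=c["K"]@R.from_rotvec(c["rotation"]).inv().apply(np.array(p)-c["origin"]);return q[:2]/q[2]
E
python3 - <<'E'
from h import *
im=cv2.imread("pics/top0.png");c=get_calibration("top")
hsv=cv2.cvtColor(im,cv2.COLOR_BGR2HSV)
m=(hsv[...,2]>150).astype(np.uint8);m[:,:240]=0;m[:,360:]=0;m[:140]=0;m[250:]=0
ct=max(cv2.findContours(m,0,2)[0],key=cv2.contourArea)
P=np.array([plane(c,p[0],80)[:2] for p in ct],np.float32)
a=cv2.approxPolyDP(cv2.convexHull(P),12,True)[:,0]
print("area",cv2.contourArea(P),"expect",2*3**.5*75**2,"bbox centroid",a.mean(0));print(a)
M=cv2.moments(P.reshape(-1,1,2));cx=np.array([M["m10"],M["m01"]])/M["m00"];print(cx)
d=a-cx;print(np.degrees(np.arctan2(d[:,1],d[:,0])).round(1),np.hypot(*d.T).round(1))
k=((abs(hsv[...,0].astype(int)-22)<8)&(hsv[...,1]>110)&(m>0));k[:175]=0;k[215:]=0;k[:,:285]=0;k[:,325:]=0
ys,xs=np.nonzero(k);print("knob px",xs.mean(),ys.mean(),len(xs),plane(c,(xs.mean(),ys.mean()),98))
s=cv2.imread("pics/side0.png")[170:280,255:375]
t=im[145:245,250:360]
f=lambda x:cv2.resize(x,(400,400),interpolation=cv2.INTER_CUBIC)
cv2.imwrite("pics/crop.png",np.hstack([f(t),f(s)]))
E
```

```text
area 21411.378145766455 expect 19485.571585149868 bbox centroid [546.9546   49.24287]
[[636.05444   30.868761]
 [607.8717   118.37033 ]
 [528.7185   135.24222 ]
 [458.9269    62.06096 ]
 [490.32077  -17.461985]
 [559.83514  -33.623096]]
[548.39815867  49.51454333]
[ -12.    49.2  102.9  172.  -130.9  -82.2] [89.6 91.  88.  90.3 88.7 83.9]
knob px 302.90277777777777 193.16666666666666 72 [546.44969829  50.45633927  98.        ]
```

View pics/crop.png

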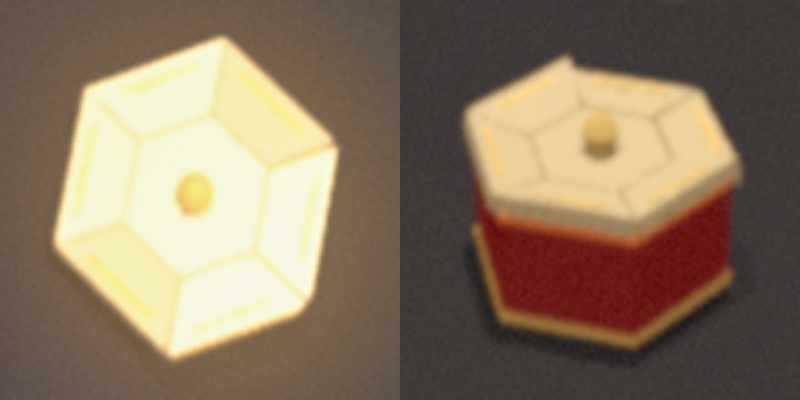

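The crop confirms the ivory lid on red walls with a gold foot. Orange seal shows under the near section (side crop 560,230), and a raised edge shows at the far-left corner (570,60). The centre is about (547,50), with sections at about 17°+60k. I'll press all six. First I approach with the gripper shut.

arm_command(
  rows=[
    {"gripper": 1, "translation": [-1, -0.8, 0], "twist": 0},
    {"gripper": 1, "translation": [-1, -0.8, 0], "twist": 0},
    {"gripper": 1, "translation": [-1, -0.8, 0], "twist": 0},
    {"gripper": 1, "translation": [-1, -0.8, 0], "twist": 0},
    {"gripper": 1, "translation": [-1, -0.8, 0], "twist": 0},
  ],
  force=60,
)

```text
clock: 0.72
tcp_pos: [322.1, 389.2, 404.4]
ee_rot: [0.444, 3.11, -0.002]
wrist_force: [-1.0, 1.1, -0.7]
gripper_width: 0.001
grip_force: 0.0
```

arm_command(
  rows=[
    {"gripper": 1, "translation": [-1, -0.8, 0], "twist": 0},
    {"gripper": 1, "translation": [-1, -0.8, 0], "twist": 0},
    {"gripper": 1, "translation": [-1, -0.8, 0], "twist": 0},
    {"gripper": 1, "translation": [-1, -0.8, 0], "twist": 0},
    {"gripper": 1, "translation": [-1, -0.8, 0], "twist": 0},
  ],
)

```text
clock: 1.35
tcp_pos: [470.1, 180.8, 404.4]
ee_rot: [-0.444, -3.11, 0.001]
wrist_force: [0.1, 1.5, 0.0]
gripper_width: -0.002
grip_force: 0.0
```

```bash
cat > t.py <<'E'
from h import *
C=np.array([547,50.]);s=manip.state();A=R.from_rotvec(s["ee_rot"])
print(s["clock"],s["tcp_pos"],s["wrist_force"],s["gripper_width"])
for k in range(6):
    a=np.radians(17+60*k);p=np.r_[C+66*np.array([np.cos(a),np.sin(a)]),250.5]
    print(17+60*k,p.round(1),(A.inv().apply(p-s["tcp_pos"])/200).round(4))
E
python3 t.py
```

```text
1.35 [470.09228402 180.75408494 404.41881021] [0.12424754 1.53560335 0.01954371] -0.0017542576206010523
17 [610.1  69.3 250.5] [-0.828  -0.3389  0.7698]
77 [561.8 114.3 250.5] [-0.5334 -0.1903  0.7697]
137 [498.7  95.  250.5] [-0.2573 -0.3712  0.7698]
197 [483.9  30.7 250.5] [-0.276  -0.7006  0.77  ]
257 [532.2 -14.3 250.5] [-0.5706 -0.8492  0.7701]
317 [595.3   5.  250.5] [-0.8466 -0.6684  0.77  ]
```

arm_command(
  rows=[
    {"gripper": 1, "translation": [-0.53, -0.19, 0.3], "twist": 0},
    {"gripper": 1, "translation": [-0.53, -0.19, 0.3], "twist": 0},
    {"gripper": 1, "translation": [-0.53, -0.19, 0.65], "twist": 0},
    {"gripper": 1, "translation": [-0.53, -0.19, 0.65], "twist": 0},
    {"gripper": 1, "translation": [-0.53, -0.19, 0.65], "twist": 0},
  ],
)

```text
clock: 1.98
tcp_pos: [559.5, 118.8, 274.9]
ee_rot: [-0.434, -3.11, -0.0]
wrist_force: [1.1, 0.6, 0.5]
gripper_width: 0.001
grip_force: 0.0
```

```bash
python3 - <<'E'
from h import *
a,b=get_image("side"),get_image("top")
f=lambda x:cv2.resize(x[:,:,::-1],(400,400),interpolation=cv2.INTER_CUBIC)
cv2.imwrite("pics/c1.png",np.hstack([f(b[120:260,240:380]),f(a[140:290,240:390])]))
E
python3 t.py
```

```text
2.075 [560.62284936 118.60523331 277.4905539 ] [ 0.54851525 -0.40480944  0.13126695] -0.0009032646815818196
17 [610.1  69.3 250.5] [-0.305  -0.1696  0.1358]
77 [561.8 114.3 250.5] [-0.0113 -0.0192  0.135 ]
137 [498.7  95.  250.5] [ 0.2658 -0.1984  0.1337]
197 [483.9  30.7 250.5] [ 0.2492 -0.528   0.1332]
257 [532.2 -14.3 250.5] [-0.0445 -0.6784  0.1341]
317 [595.3   5.  250.5] [-0.3216 -0.4992  0.1354]
```

View pics/c1.png

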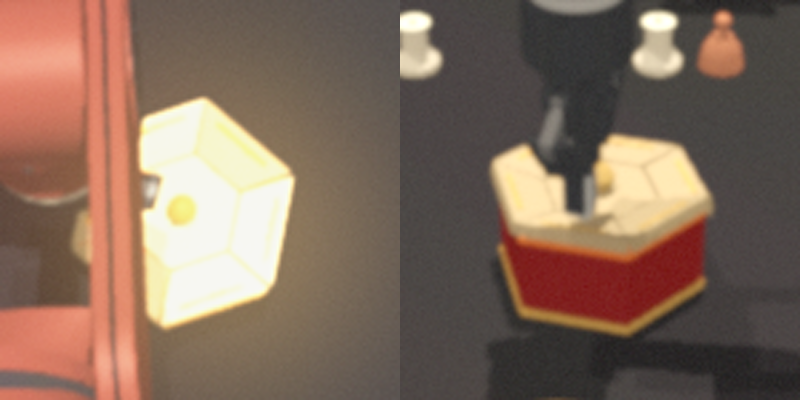

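The tip is over the near raised section (side crop 585,210), whose orange seal is visible (540,240). I press it.

arm_command(
  rows=[
    {"gripper": 1, "translation": [-0.01, -0.02, 0.05], "twist": 0},
    {"gripper": 1, "translation": [-0.01, -0.02, 0.08], "twist": 0},
    {"gripper": 1, "translation": [-0.01, -0.02, 0.1], "twist": 0},
    {"gripper": 1, "translation": [-0.01, -0.02, 0.12], "twist": 0},
    {"gripper": 1, "translation": [-0.01, -0.02, 0.12], "twist": 0},
  ],
)

```text
clock: 2.7
tcp_pos: [560.9, 113.0, 250.8]
ee_rot: [0.437, 3.111, 0.0]
wrist_force: [0.5, 1.1, 3.5]
gripper_width: -0.005
grip_force: 1.4
```

arm_command(
  rows=[
    {"gripper": 1, "translation": [0, 0, 0.01], "twist": 0},
    {"gripper": 1, "translation": [0, 0, 0.01], "twist": 0},
  ],
)

```text
clock: 2.95
tcp_pos: [561.1, 113.1, 250.5]
ee_rot: [0.436, 3.111, -0.0]
wrist_force: [-4.6, 0.7, 14.2]
gripper_width: -0.0
grip_force: 7.4
```

arm_command(
  rows=[
    {"gripper": 1, "translation": [0, 0, -0.13], "twist": 0},
    {"gripper": 1, "translation": [0, 0, -0.13], "twist": 0},
  ],
)

```text
clock: 3.2
tcp_pos: [561.5, 113.0, 276.2]
ee_rot: [0.436, 3.108, 0.001]
wrist_force: [0.5, -0.6, 0.6]
gripper_width: -0.0
grip_force: 0.0
```

```bash
python3 - <<'E'
from h import *
a,b=get_image("side"),get_image("top")
f=lambda x:cv2.resize(x[:,:,::-1],(400,400),interpolation=cv2.INTER_CUBIC)
cv2.imwrite("pics/c2.png",np.hstack([f(b[120:260,240:380]),f(a[140:290,240:390])]))
E
python3 t.py
```

```text
3.3 [560.50184208 112.90850344 273.98929473] [-0.32253616  0.60788876  0.09869405] 0.00326206834019469
17 [610.1  69.3 250.5] [-0.2986 -0.1413  0.1174]
77 [561.8 114.3 250.5] [-0.0046  0.0086  0.1174]
137 [498.7  95.  250.5] [ 0.2722 -0.171   0.1176]
197 [483.9  30.7 250.5] [ 0.2551 -0.5006  0.1178]
257 [532.2 -14.3 250.5] [-0.0389 -0.6505  0.1177]
317 [595.3   5.  250.5] [-0.3157 -0.4709  0.1175]
```

View pics/c2.png

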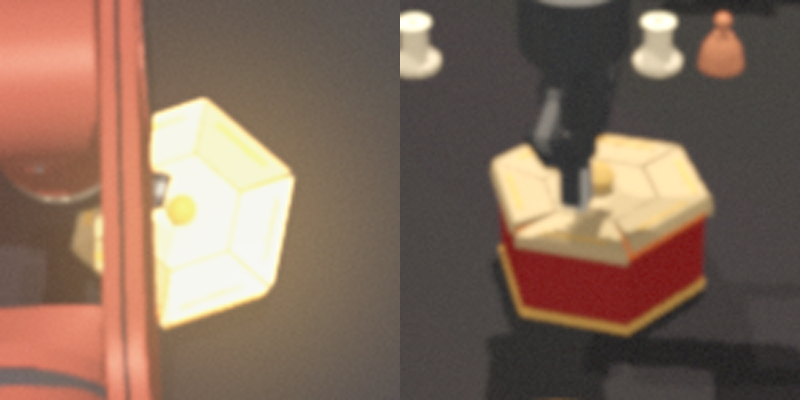

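Section 77° is now shut: its seal is hidden and its edges sit below both neighbours. The 137° section shows orange (630,240). On to the next ones, with the same press of 0.13.

arm_command(
  rows=[
    {"gripper": 1, "translation": [0.275, -0.17, 0], "twist": 0},
    {"gripper": 1, "translation": [0.275, -0.17, 0], "twist": 0},
    {"gripper": 1, "translation": [0.275, -0.17, 0.07], "twist": 0},
    {"gripper": 1, "translation": [0.275, -0.17, 0.1], "twist": 0},
    {"gripper": 1, "translation": [0.275, -0.17, 0.12], "twist": 0},
  ],
)

```text
clock: 3.92
tcp_pos: [499.4, 95.6, 250.3]
ee_rot: [0.436, 3.111, 0.0]
wrist_force: [-5.9, 1.4, 18.8]
gripper_width: -0.003
grip_force: 10.1
```

arm_command(
  rows=[
    {"gripper": 1, "translation": [0, 0, 0.01], "twist": 0},
    {"gripper": 1, "translation": [0, 0, 0.01], "twist": 0},
  ],
)

```text
clock: 4.18
tcp_pos: [499.5, 95.7, 250.4]
ee_rot: [0.436, 3.111, -0.0]
wrist_force: [-7.6, -0.8, 16.9]
gripper_width: 0.0
grip_force: 8.1
```

arm_command(
  rows=[
    {"gripper": 1, "translation": [0, 0, -0.13], "twist": 0},
    {"gripper": 1, "translation": [0, 0, -0.13], "twist": 0},
    {"gripper": 1, "translation": [-0.015, -0.33, -0.13], "twist": 0},
    {"gripper": 1, "translation": [-0.015, -0.33, -0.13], "twist": 0},
  ],
)

```text
clock: 4.68
tcp_pos: [482.8, 28.9, 273.6]
ee_rot: [-0.441, -3.109, 0.002]
wrist_force: [-0.1, 0.4, 0.8]
gripper_width: 0.003
grip_force: 0.0
```

```bash
python3 t.py
```

```text
4.675 [482.79528867  28.89379206 273.61001886] [-0.08978427  0.37048718  0.80876583] 0.002559806749438798
17 [610.1  69.3 250.5] [-0.5554  0.3713  0.1146]
77 [561.8 114.3 250.5] [-0.2609  0.5203  0.1147]
137 [498.7  95.  250.5] [0.0153 0.3398 0.1152]
197 [483.9  30.7 250.5] [-0.0028  0.0103  0.1155]
257 [532.2 -14.3 250.5] [-0.2972 -0.1387  0.1154]
317 [595.3   5.  250.5] [-0.5735  0.0418  0.115 ]
```

arm_command(
  rows=[
    {"gripper": 1, "translation": [0, 0.01, 0.07], "twist": 0},
    {"gripper": 1, "translation": [0, 0.01, 0.1], "twist": 0},
    {"gripper": 1, "translation": [0, 0.01, 0.12], "twist": 0},
    {"gripper": 1, "translation": [0, 0.01, 0.125], "twist": 0},
  ],
)

```text
clock: 5.18
tcp_pos: [483.6, 34.1, 250.4]
ee_rot: [-0.434, -3.109, 0.0]
wrist_force: [-10.5, 1.6, 18.0]
gripper_width: 0.002
grip_force: 9.5
```

arm_command(
  rows=[
    {"gripper": 1, "translation": [0, 0, -0.125], "twist": 0},
    {"gripper": 1, "translation": [0, 0, -0.125], "twist": 0},
    {"gripper": 1, "translation": [-0.295, -0.15, -0.125], "twist": 0},
    {"gripper": 1, "translation": [-0.295, -0.15, -0.125], "twist": 0},
  ],
)

```text
clock: 5.68
tcp_pos: [534.1, -13.5, 273.9]
ee_rot: [0.439, 3.11, -0.001]
wrist_force: [0.7, -0.2, -0.3]
gripper_width: -0.0
grip_force: 0.0
```

arm_command(
  rows=[
    {"gripper": 1, "translation": [0, 0, 0.07], "twist": 0},
    {"gripper": 1, "translation": [0, 0, 0.1], "twist": 0},
    {"gripper": 1, "translation": [0, 0, 0.12], "twist": 0},
    {"gripper": 1, "translation": [0, 0, 0.125], "twist": 0},
  ],
)

```text
clock: 6.18
tcp_pos: [531.2, -11.1, 250.5]
ee_rot: [-0.434, -3.108, -0.0]
wrist_force: [-11.0, 2.1, 18.5]
gripper_width: 0.001
grip_force: 9.1
```

arm_command(
  rows=[
    {"gripper": 1, "translation": [0, 0, -0.125], "twist": 0},
    {"gripper": 1, "translation": [0, 0, -0.125], "twist": 0},
    {"gripper": 1, "translation": [-0.275, 0.18, -0.125], "twist": 0},
    {"gripper": 1, "translation": [-0.275, 0.18, -0.125], "twist": 0},
  ],
)

```text
clock: 6.68
tcp_pos: [596.6, 8.6, 272.6]
ee_rot: [-0.434, -3.111, -0.001]
wrist_force: [-0.1, 0.1, 0.0]
gripper_width: -0.002
grip_force: 0.0
```

```bash
python3 t.py
```

```text
6.675 [596.63827457   8.59757737 272.56925066] [-0.05536215  0.07497194  0.03958382] -0.0020901392496439236
17 [610.1  69.3 250.5] [0.0182 0.3103 0.1104]
77 [561.8 114.3 250.5] [0.312  0.4607 0.1108]
137 [498.7  95.  250.5] [0.5891 0.2814 0.111 ]
197 [483.9  30.7 250.5] [ 0.5724 -0.0482  0.1109]
257 [532.2 -14.3 250.5] [ 0.2786 -0.1985  0.1106]
317 [595.3   5.  250.5] [ 0.0015 -0.0193  0.1103]
```

arm_command(
  rows=[
    {"gripper": 1, "translation": [0, -0.02, 0.07], "twist": 0},
    {"gripper": 1, "translation": [0, -0.02, 0.1], "twist": 0},
    {"gripper": 1, "translation": [0, -0.02, 0.12], "twist": 0},
    {"gripper": 1, "translation": [0, -0.02, 0.125], "twist": 0},
  ],
)

```text
clock: 7.18
tcp_pos: [593.2, 3.4, 250.6]
ee_rot: [-0.437, -3.11, 0.001]
wrist_force: [-5.1, -0.5, 14.0]
gripper_width: -0.002
grip_force: 6.7
```

arm_command(
  rows=[
    {"gripper": 1, "translation": [0, 0, -0.125], "twist": 0},
    {"gripper": 1, "translation": [0, 0, -0.125], "twist": 0},
    {"gripper": 1, "translation": [0.015, 0.33, -0.125], "twist": 0},
    {"gripper": 1, "translation": [0.015, 0.33, -0.125], "twist": 0},
  ],
)

```text
clock: 7.68
tcp_pos: [608.8, 70.8, 273.7]
ee_rot: [-0.432, -3.111, -0.001]
wrist_force: [0.3, -0.8, -1.4]
gripper_width: -0.0
grip_force: 0.0
```

arm_command(
  rows=[
    {"gripper": 1, "translation": [0, 0, 0.07], "twist": 0},
    {"gripper": 1, "translation": [0, 0, 0.1], "twist": 0},
    {"gripper": 1, "translation": [0, 0, 0.12], "twist": 0},
    {"gripper": 1, "translation": [0, 0, 0.125], "twist": 0},
  ],
)

```text
clock: 8.18
tcp_pos: [608.9, 67.1, 250.6]
ee_rot: [-0.438, -3.109, 0.001]
wrist_force: [-7.4, 0.6, 15.4]
gripper_width: -0.003
grip_force: 7.9
```

arm_command(
  rows=[
    {"gripper": 1, "translation": [0, 0, -0.7], "twist": 0},
    {"gripper": 1, "translation": [0, 0, -0.7], "twist": 0},
    {"gripper": 1, "translation": [0.5, 0.7, -0.7], "twist": 0},
    {"gripper": 1, "translation": [0.8, 0.7, -0.7], "twist": 0},
    {"gripper": 1, "translation": [0.8, 0.7, -0.7], "twist": 0},
  ],
)

```text
clock: 8.8
tcp_pos: [510.0, 224.8, 387.2]
ee_rot: [-0.439, -3.109, 0.001]
wrist_force: [0.6, 0.6, 0.8]
gripper_width: -0.003
grip_force: 0.0
```

arm_command(
  rows=[
    {"gripper": 1, "translation": [0.4, 0.9, 0], "twist": 0},
    {"gripper": 1, "translation": [0.4, 0.9, 0], "twist": 0},
    {"gripper": 1, "translation": [0.4, 0.9, 0], "twist": 0},
    {"gripper": 1, "translation": [0.4, 0.9, 0], "twist": 0},
  ],
)

```text
clock: 9.3
tcp_pos: [482.6, 422.2, 386.5]
ee_rot: [-0.431, -3.11, 0.002]
wrist_force: [-0.2, -1.2, -0.1]
gripper_width: 0.002
grip_force: 0.0
```

```bash
python3 - <<'E'
from h import *
a,b=get_image("side"),get_image("top")
f=lambda x:cv2.resize(x[:,:,::-1],(400,400),interpolation=cv2.INTER_CUBIC)
cv2.imwrite("pics/c3.png",np.hstack([f(b[145:245,255:355]),f(a[170:280,260:370])]))
cv2.imwrite("pics/c3f.png",b[:,:,::-1])
E
```

```text
(no output)
```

View pics/c3.png

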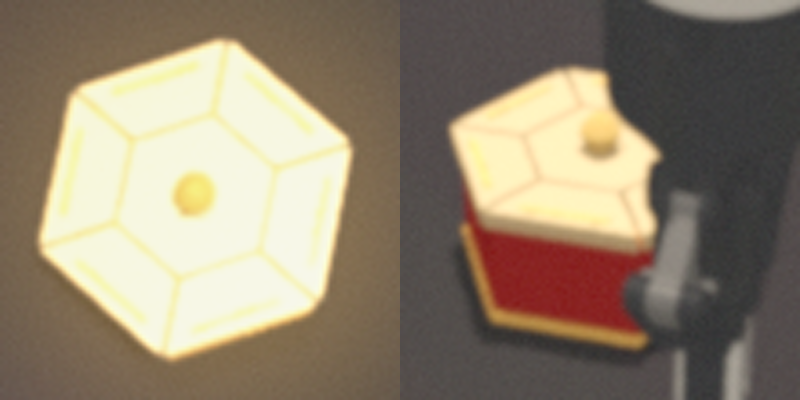

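View pics/c3f.png

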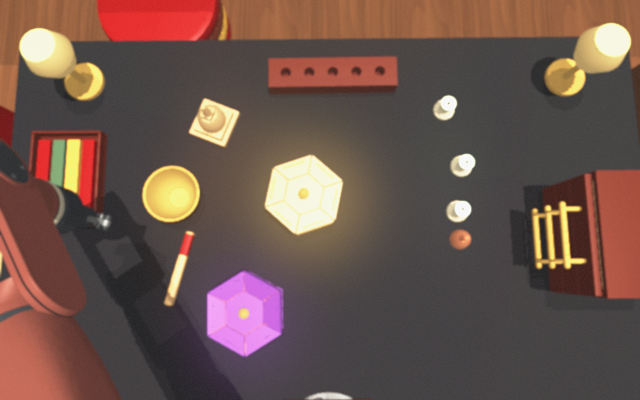

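The lid is now a regular, evenly lit hexagon with no orange showing. The box is still at (304,194) and the bystanders haven't moved. I'm handing it in.

```bash
python3 -c "
from cell import manip
print(manip.state()['qd'].round(3)); print(manip.sign_off())"
```

```text
[-0.041 -0.025  0.022 -0.012  0.003 -0.013]
the job is handed in; nothing more can be done
None
```

I pressed all six rim sections and the final pictures show the lid level, with the box and bystanders where they began; the job was handed in at about 9.5 s, with no verdict returned.

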